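# Roll the round blank onto the register line

### The job

A round grey plastic blank lies on the small white register board beside the printing jig, next to the board's stop strip. Push against its upper half with the fingertips so that it rolls over the board and comes to rest squarely on the dark register line, the line running under its middle. Roll it, do not slide it, do not pick it up, and leave the two pots and the roll of masking tape where they are.

Things in the scene. Friction and masses are not known exactly. Their poses are not given: they have to be found in the camera images.
- tube_center (a point): Centre of the round blank, a smooth grey plastic cylinder with dark ends, 44 mm thick, 80 mm long, about 0.12 kg. Lying on the board its centre is at z = 0.030, its top at 0.052. y runs along its axis; x and z turn as it rolls. It slips on fingertips (friction about 0.22): tips moving level behind it, ends 0 to 12 mm above its centre, roll it ahead of them; let go at 0.1 m/s it stops in 10 mm.
- line_mid (a point): Middle of the register line, a straight dark strip 5 mm wide and 124 mm long, flush with the board's top (z = 0.008). y runs along the line; x points away from the stop strip, the way the blank must roll. The line is 61 to 122 mm ahead of the blank's start, and the blank starts parallel to it within about 0.03 rad.
- board: Fixed register board, a white slab 200 x 130 x 8 mm; origin at the centre of its underside (z = 0), x along its 200 mm side, the rolling direction. Along its near edge (x = -98 to -88 mm) stands an aluminium stop strip, top at z = 0.026, a little below the blank's middle; the blank starts 2 to 10 mm in front of it. Nothing else stands up from the board.
- pot: Bystander: small blue-lidded pot, 38 mm in diameter, 66 mm high, standing right of the board near the jig; origin at the centre of its underside. Must stay put.
- jar: Bystander: small white jar with a lid, 54 mm in diameter, 55 mm high, standing right of the board and farther away; origin at the centre of its underside. Must stay put.
- masking: Bystander: roll of beige masking tape lying flat, 70 mm across, 25 mm high, left of the board and farther away; origin at the centre of its underside. Must stay put.

How it is judged:
On the way:
1. the blank has rolled most of half a turn (angle between tube_center's own z axis and vertical above 2.2 rad).
At the end, for the whole second after the job is handed in: The blank lies at rest on the board with its axis straight above the line within 8 mm, parallel to the line within 0.13 rad (7 degrees), and not shifted along the line by more than 30 mm from its middle. On the way it has turned over by at least 2.2 rad (126 degrees), that is, it rolled (x of tube_center in the frame of line_mid between -0.008 and 0.008 m and y of tube_center in the frame of line_mid between -0.03 and 0.03 m and angle between the y axis of tube_center and the y axis of line_mid, either way round below 0.13 rad and z of tube_center in the frame of line_mid between 0.018 and 0.025 m and linear speed of tube below 0.01 m/s); the robot touches nothing.
It fails at once if the blank is lifted more than 15 mm off the board (z of tube_center in the frame of line_mid above 0.037 m).
It fails at once if a bystander (pot, jar or masking tape) is moved by more than 15 mm (distance of any of pot, jar, masking from where it was at the start of the episode above 0.015 m).
It fails at once if the fingers push the blank low down, with the grasp point less than 38 mm above the bench, instead of on its upper half (contact force between tube and the fingers above 0.3 N and height (world z) of the grasp point below 0.038 m).
It also fails if it takes over 35 s, if anything falls off the work surface, if the arm or the gripper's body presses on something with over 40 N, if the wrist force passes 120 N, or if a joint passes its speed limit or range.

### The arm

A 6-joint arm with a two-finger parallel gripper is mounted at the origin on a cart in front of the work surface, level with it; the furniture and walls round the work are solid. World frame = base frame: x ahead of the robot, y to its left, z up, the work surface at z = 0. Lengths are in m, angles in rad, forces in N, time in s.
With the tool pointing down it reaches from about 0.425 to 0.95 m from the base axis. Payload 3.5 kg.
Tool frame: the origin (TCP) lies on the centre line of the jaws, within the pads' length; the fingertips stand 11 mm ahead of it and the grasp point (between the pads) lies 8 mm behind it; y points along the fingers, x is the direction in which the jaws open and shut, and the axes are right-handed (so a half turn about y gives the same grasp; the last joint's range is limited). The gripper opens to 85 mm and grips with 20 to 120 N. Pads are 22 mm wide; open, the fingers measure 114 mm over their backs; the gripper's body (76 mm by 85 mm) begins 54 mm behind the grasp point. The pads swing forward as they close: fully open they stand 13 mm farther back than shut.
Start: joints at [1.143, 0.286, 1.577, -0, 1.279, -0.15], TCP at [0.185, 0.649, 0.242] pointing down, gripper open.
Joint ranges: [-2.77, 2.77], [-0.9, 2.22], [0.21, 2.48], [-1.53, 4.67], [0.24, 2.81], [-2.84, 2.84]. Speed limits (rad/s): [2.79, 2.79, 3.14, 3.14, 3.14, 3.14].

### API

Orientations are given as a unit quaternion [x, y, z, w].
In Python, from plant import get_state, read_camera, sign_off gives the robot as it stands.
- The arm moves only by the shell command python3 -m inch 'ROWS' [FORCE]. ROWS is JSON, a list of rows, each an object of numbers: "ax", "ay", "az": the turn, a rotation vector about the tool's x, y, z in rad; "x", "y", "z": the shift along the tool's x, y, z in mm; "hand": the closure, from -1 (fully open) to 1 (shut). In form: [{"ax": .., "ay": .., "az": .., "x": .., "y": .., "z": .., "hand": ..}, ...]. A call has 1 to 5 rows; each row shifts and turns the commanded pose from where the row before left it, along the tool's axes as they then stand; what a row does not reach is not made up. A row lasts 1/12 s, in which the tool goes at most 41.7 mm and 7.16 degrees, less where a joint would pass 70% of its speed; a pose out of reach is approached as far as the arm can. A call with a gripper value outside its range is refused whole. The fingers move at their own pace and stop on an object; FORCE is the grip in N (left out, the last holds). Time passes only in rows, so rows that do not move let the fingers close. It gives the time, the measured TCP pose, the force and the opening at its end, in the units of the state.
- get_state(): the state, without advancing time (a new reading comes with each control period).
- read_camera(name): name is "side" or "top"; returns a dict with "img" (400x640x3 uint8, red, green, blue), "fov_y" (degrees; the focal length in pixels is half the picture's height over the tangent of half this angle, whatever the lens; pixels are square), "cx", "cy" (the principal point, pixels), "T" (4x4, takes a point from camera to world coordinates). Camera axes: x right, y down, z forward; pixel columns grow to the right and rows downward; lengths in m; the calibration is good to about 2 mm. A picture is of the moment at which its call begins. There is no depth.
- sign_off(): hands the job in, once; it reports no verdict.
The state is a dict: "time": time; "qpos": joint angles; "dq": joint speeds; "joint_efforts": joint torques, N m; "eef_pos": TCP position; "tcp_rot": TCP orientation; "contact_force": force on the tool from outside, world axes, zero at the start; "wrist_torque": the same for the moment, N m; "opening": opening from 0.0 (shut) to 1.0 (fully open).
Only numpy, scipy, OpenCV 4.12 (cv2) and the standard library are available. Lean on these libraries where they do the work, as an engineer would, in place of code of your own. Each camera call takes 0.05 s, during which the arm holds its last target. There are 200 camera calls.

## Working session

There is one attempt and no reset: what is moved stays moved. The work goes in short steps, Python scripts to look and compute and a shell command to move; the robot and the scene stay as the last step left them, time stands still between calls to the robot, and variables do not carry over. Pictures are saved under pics/ and viewed, about 8 in all and at most 12, crops included, and the job is handed in when it is done.

```bash
mkdir -p pics
cat > h.py <<'E'
import numpy as np, cv2
from plant import get_state, read_camera, sign_off
from scipy.spatial.transform import Rotation as R
def K(c):
    f=200/np.tan(np.radians(c["fov_y"])/2); return f,c["cx"],c["cy"]
def ray(c,u,v,z):
    f,cx,cy=K(c);T=np.array(c["T"]);d=T[:3,:3]@[(u-cx)/f,(v-cy)/f,1];o=T[:3,3]
    return o+d*(z-o[2])/d[2]
def proj(c,p):
    f,cx,cy=K(c);T=np.array(c["T"]);q=T[:3,:3].T@(np.array(p)-T[:3,3]);return f*q[0]/q[2]+cx,f*q[1]/q[2]+cy
def snap(name,fn):
    c=read_camera(name);cv2.imwrite(fn,c["img"][:,:,::-1]);return c
E
python3 - <<'E'
from h import *
import pickle
for n in("top","side"):
    c=snap(n,f"pics/{n}0.png");pickle.dump(c,open(n+"0.pkl","wb"));print(n,c["fov_y"],c["cx"],c["cy"],np.round(c["T"],3).tolist())
s=get_state();print(s);print(R.from_quat(s["tcp_rot"]).as_matrix().round(3))
E
```

```text
top 46.96323461764713 319.6860509289821 198.84101453275886 [[0.002, -0.998, 0.059, 0.57], [-1.0, -0.002, -0.002, -0.249], [0.002, -0.059, -0.998, 0.922], [0.0, 0.0, 0.0, 1.0]]
side 50.27890216319341 322.57655689438997 198.7175299570953 [[-0.925, -0.177, 0.335, 0.331], [-0.379, 0.451, -0.808, 0.479], [-0.008, -0.875, -0.484, 0.47], [0.0, 0.0, 0.0, 1.0]]
{'time': 0.1, 'qpos': array([ 1.14301145e+00,  2.87128937e-01,  1.57806231e+00, -1.54436461e-05,
        1.27859236e+00, -1.49977823e-01]), 'dq': array([ 0.00041707, -0.0001289 , -0.00209755,  0.00093728,  0.00074701,
       -0.00013214]), 'joint_efforts': array([ 6.47296347e-04, -4.07292259e+01, -2.93701565e+01, -1.33586527e-04,
        3.43878863e-03,  1.25891626e-05]), 'eef_pos': array([0.18483341, 0.6485956 , 0.24103372]), 'tcp_rot': array([ 0.56478515,  0.42527798, -0.42663515, -0.56403796]), 'contact_force': array([0.72239499, 0.23688902, 0.36417213]), 'wrist_torque': array([-0.00495711,  0.02529429, -0.00869871]), 'opening': 1.0006728878823103}
[[ 0.274 -0.001 -0.962]
 [ 0.962 -0.002  0.274]
 [-0.002 -1.     0.   ]]
```

View pics/top0.png

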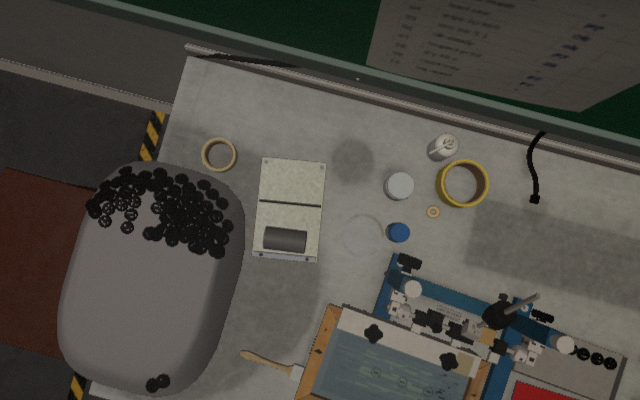

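View pics/side0.png

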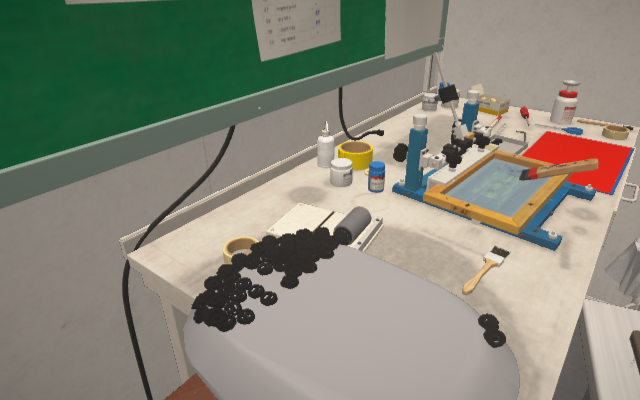

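The top view shows the blank at about (285,239), the line at about (290,203), the stop strip at about (285,256) and the board spanning (255–326, 157–262). The side view shows the blank at (352,224), partly hidden by a large grey body. Next I'll zoom in and work out what that body is.

Run:
```python
from h import *
import pickle
c=pickle.load(open("top0.pkl","rb"));s=pickle.load(open("side0.pkl","rb"))
cv2.imwrite("pics/crop1.png",cv2.resize(c["img"][150:270,245:335,::-1],None,fx=5,fy=5,interpolation=cv2.INTER_CUBIC)[:600])
for p in ([.185,.649,.24],[.13,.45,.6],[.185,.649,.4]): print(p,proj(c,p),proj(s,p))
for n,u,v,z in [("blank",285,239,.052),("line",290,203,.008),("c",264,157,.008),("c",326,163,.008),("tape",218,154,.025),("pot",399,233,.066),("jar",399,185,.055)]: print(n,ray(c,u,v,z).round(4))
```

```text
[0.185, 0.649, 0.24] (np.float64(-311.432402705202), np.float64(495.41385202431934)) (np.float64(-92.92328146841038), np.float64(-1541.9211135244977))
[0.13, 0.45, 0.6] (np.float64(-776.7821803781197), np.float64(913.9351625770296)) (np.float64(-463.880382225716), np.float64(563.6934659267171))
[0.185, 0.649, 0.4] (np.float64(-514.1551436392671), np.float64(581.9843859698955)) (np.float64(122.44373805068307), np.float64(-261.3473552234627))
blank [ 0.5455 -0.1852  0.052 ]
line [ 0.6156 -0.1914  0.008 ]
c [ 0.7076 -0.139   0.008 ]
c [ 0.6958 -0.2629  0.008 ]
tape [ 0.7108 -0.0507  0.025 ]
pot [ 0.5574 -0.3975  0.066 ]
jar [ 0.6477 -0.4002  0.055 ]
```

View pics/crop1.png

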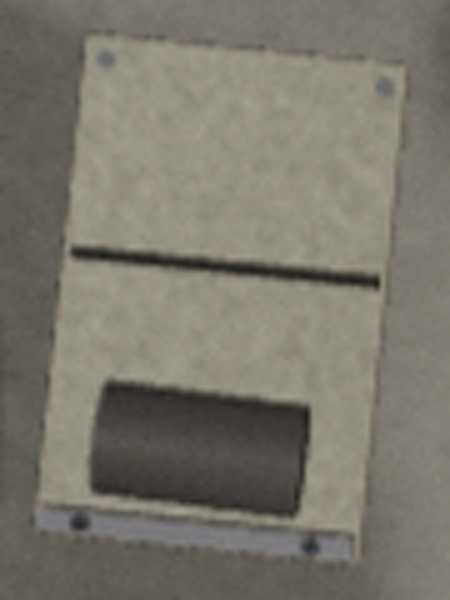

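The crop, scaled 5x, shows the line from (72,252) to (379,283) and the blank's silhouette with corners at about (112,381), (309,405), (295,516) and (92,493). I'll get precise positions from these and triangulate the studded grey body.

Run:
```python
from h import *
import pickle
c=pickle.load(open("top0.pkl","rb"));s=pickle.load(open("side0.pkl","rb"))
P=lambda X,Y,z: ray(c,245+(X+.5)/5-.5,150+(Y+.5)/5-.5,z)
l=[P(72,252,.008),P(379,283,.008)];print("line",l,sum(l)/2,"len",np.linalg.norm(l[0]-l[1]))
d=l[0]-l[1];print("line y angle",np.arctan2(d[0],d[1]))
f=[P(112,381,.03),P(309,405,.03)];n=[P(92,493,.03),P(295,516,.03)]
print("blank",sum(f+n)/4)
for e in(f,n):
    d=e[0]-e[1];print(np.arctan2(d[0],d[1]),np.linalg.norm(d))
def M(c):
    f,cx,cy=K(c);T=np.linalg.inv(np.array(c["T"]));return np.array([[f,0,cx],[0,f,cy],[0,0,1]])@T[:3]
for a,b in [((152,383),(487,321)),((163,379),(495,338)),((230,238),(343,240)),((222,190),(263,240)),((95,215),(215,320)),((95,205),(210,318)),((245,190),(345,240))]:
    p=cv2.triangulatePoints(M(c),M(s),np.array(a,float),np.array(b,float)).ravel();p=p[:3]/p[3];print(a,b,p.round(3),np.round(proj(c,p),0),np.round(proj(s,p),0))
```

```text
line [array([ 0.6214919 , -0.12979033,  0.008     ]), array([ 0.60937879, -0.25185303,  0.008     ])] [ 0.61543535 -0.19082168  0.008     ] len 0.1226622579024592
line y angle 0.09891295276795077
blank [ 0.54429375 -0.18355686  0.03      ]
0.1192121983054325 0.07674959899597475
0.1105800912245859 0.078780148981336
(152, 383) (487, 321) [0.292 0.047 0.085] [152. 382.] [488. 321.]
(163, 379) (495, 338) [0.282 0.039 0.05 ] [163. 381.] [491. 339.]
(230, 238) (343, 240) [ 0.539 -0.086  0.058] [231. 242.] [337. 240.]
(222, 190) (263, 240) [ 0.651 -0.058  0.045] [219. 184.] [272. 241.]
(95, 215) (215, 320) [0.597 0.165 0.079] [ 93. 211.] [223. 321.]
(95, 205) (210, 318) [0.612 0.164 0.078] [ 94. 203.] [214. 319.]
(245, 190) (345, 240) [ 0.595 -0.118  0.033] [251. 213.] [315. 235.]
```

A tray-like body lies left of the board, at y > about -0.11 m and z up to about 0.085 m. The blank has to roll 71 mm, with the tool heading at 0.10 rad. I'll turn the tool, go round at z = 0.24 and set the jaws about 51 mm apart.

```bash
python3 -m inch '[{"ay":-0.089,"x":-22,"z":-28,"hand":-0.2},{"ay":-0.089,"x":-22,"z":-28,"hand":-0.2},{"x":-22,"z":-28,"hand":-0.2},{"x":-22,"z":-28,"hand":-0.2},{"x":-22,"z":-28,"hand":-0.2}]' 
python3 -m inch '[{"x":-22,"z":-29,"hand":-0.2},{"x":-22,"z":-29,"hand":-0.2},{"x":-22,"z":-29,"hand":-0.2},{"x":-22,"z":-29,"hand":-0.2},{"x":-22,"z":-29,"hand":-0.2}]'
```

```text
validation failed for argument at $[0]...
validation failed for argument at $[0]...
```

```bash
python3 -m inch '[{"ax":0,"ay":-0.089,"az":0,"x":-22,"y":0,"z":-28,"hand":-0.2},{"ax":0,"ay":-0.089,"az":0,"x":-22,"y":0,"z":-28,"hand":-0.2},{"ax":0,"ay":0,"az":0,"x":-22,"y":0,"z":-28,"hand":-0.2},{"ax":0,"ay":0,"az":0,"x":-22,"y":0,"z":-28,"hand":-0.2},{"ax":0,"ay":0,"az":0,"x":-22,"y":0,"z":-28,"hand":-0.2}]'
```

```text
time: 0.52
eef_pos: [0.3069, 0.5179, 0.2417]
tcp_rot: [0.524, 0.474, -0.475, -0.524]
contact_force: [1.1, 0.1, 0.4]
opening: 0.598
```

```bash
python3 -m inch '[{"ax":0,"ay":0,"az":0,"x":-24,"y":0,"z":-33,"hand":-0.2},{"ax":0,"ay":0,"az":0,"x":-24,"y":0,"z":-33,"hand":-0.2},{"ax":0,"ay":0,"az":0,"x":-24,"y":0,"z":-33,"hand":-0.2},{"ax":0,"ay":0,"az":0,"x":-24,"y":0,"z":-33,"hand":-0.2},{"ax":0,"ay":0,"az":0,"x":-24,"y":0,"z":-33,"hand":-0.2}]'
python3 -m inch '[{"ax":0,"ay":0,"az":0,"x":-38,"y":0,"z":-3,"hand":-0.2},{"ax":0,"ay":0,"az":0,"x":-38,"y":0,"z":-3,"hand":-0.2},{"ax":0,"ay":0,"az":0,"x":-38,"y":0,"z":-3,"hand":-0.2},{"ax":0,"ay":0,"az":0,"x":-38,"y":0,"z":-3,"hand":-0.2},{"ax":0,"ay":0,"az":0,"x":-38,"y":0,"z":-3,"hand":-0.2}]'
python3 -m inch '[{"ax":0,"ay":0,"az":0,"x":-38,"y":0,"z":-3,"hand":-0.2},{"ax":0,"ay":0,"az":0,"x":-38,"y":0,"z":-3,"hand":-0.2},{"ax":0,"ay":0,"az":0,"x":-38,"y":0,"z":-3,"hand":-0.2},{"ax":0,"ay":0,"az":0,"x":-38,"y":0,"z":-3,"hand":-0.2},{"ax":0,"ay":0,"az":0,"x":0,"y":0,"z":0,"hand":-0.2}]'
```

```text
time: 0.93
eef_pos: [0.4594, 0.3818, 0.2419]
tcp_rot: [-0.524, -0.474, 0.475, 0.524]
contact_force: [0.9, 1.0, 0.1]
opening: 0.599
time: 1.35
eef_pos: [0.4539, 0.1912, 0.2417]
tcp_rot: [-0.524, -0.474, 0.475, 0.524]
contact_force: [1.1, -0.8, 0.4]
opening: 0.603
time: 1.77
eef_pos: [0.4511, 0.0353, 0.242]
tcp_rot: [0.527, 0.472, -0.473, -0.525]
contact_force: [0.2, -0.3, 0.4]
opening: 0.599
```

```bash
python3 -m inch '[{"ax":0,"ay":0,"az":0,"x":-39,"y":0,"z":-11,"hand":-0.2},{"ax":0,"ay":0,"az":0,"x":-39,"y":0,"z":-11,"hand":-0.2},{"ax":0,"ay":0,"az":0,"x":-39,"y":0,"z":-11,"hand":-0.2},{"ax":0,"ay":0,"az":0,"x":-39,"y":0,"z":-11,"hand":-0.2},{"ax":0,"ay":0,"az":0,"x":-39,"y":0,"z":-11,"hand":-0.2}]'
python3 -m inch '[{"ax":0,"ay":0,"az":0,"x":-13,"y":20,"z":-4,"hand":-0.2},{"ax":0,"ay":0,"az":0,"x":0,"y":30,"z":0,"hand":-0.2},{"ax":0,"ay":0,"az":0,"x":0,"y":30,"z":0,"hand":-0.2},{"ax":0,"ay":0,"az":0,"x":0,"y":20,"z":0,"hand":-0.2},{"ax":0,"ay":0,"az":0,"x":0,"y":0,"z":0,"hand":-0.2}]'
python3 - <<'E'
from h import *
snap("side","pics/side1.png");s=get_state();print(s["eef_pos"],s["contact_force"],R.from_quat(s["tcp_rot"]).as_matrix().round(3))
E
```

```text
time: 2.18
eef_pos: [0.4866, -0.1603, 0.242]
tcp_rot: [-0.524, -0.475, 0.474, 0.524]
contact_force: [0.8, 0.6, 0.2]
opening: 0.598
time: 2.6
eef_pos: [0.4859, -0.1701, 0.1365]
tcp_rot: [-0.52, -0.473, 0.476, 0.528]
contact_force: [-0.5, 0.1, -0.4]
opening: 0.599
[ 0.48750896 -0.17090281  0.13934793] [0.63727361 1.09798796 0.23360535] [[ 0.1   -0.006 -0.995]
 [ 0.995  0.004  0.1  ]
 [ 0.003 -1.     0.006]]
```

View pics/side1.png

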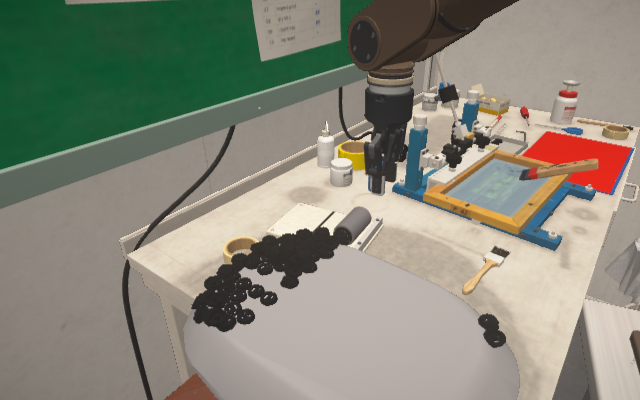

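The tips hang at about (378,192), clear and behind the blank at (352,224). I'll lower to TCP z = 0.046, which puts the tips at 0.035–0.041.

```bash
python3 -m inch '[{"ax":0,"ay":0,"az":0,"x":-8,"y":25,"z":0,"hand":-0.2},{"ax":0,"ay":0,"az":0,"x":0,"y":25,"z":0,"hand":-0.2},{"ax":0,"ay":0,"az":0,"x":0,"y":20,"z":0,"hand":-0.2},{"ax":0,"ay":0,"az":0,"x":0,"y":10,"z":0,"hand":-0.2},{"ax":0,"ay":0,"az":0,"x":0,"y":0,"z":0,"hand":-0.2}]'
python3 - <<'E'
from h import *
c=snap("side","pics/a.png");cv2.imwrite("pics/side2.png",cv2.resize(c["img"][130:270,290:430,::-1],None,fx=4,fy=4,interpolation=cv2.INTER_CUBIC))
p=get_state()["eef_pos"];print(p)
for dz in(.000,-.011): print((np.array(proj(c,p+[.0,.033,dz]))-[290,130])*4)
E
```

```text
time: 3.07
eef_pos: [0.488, -0.1796, 0.0614]
tcp_rot: [-0.523, -0.474, 0.475, 0.525]
contact_force: [-0.1, 0.4, -0.2]
opening: 0.6
[ 0.48892599 -0.18011834  0.06284539]
[342.43440782 379.38491422]
[341.14194348 400.18662793]
```

View pics/side2.png

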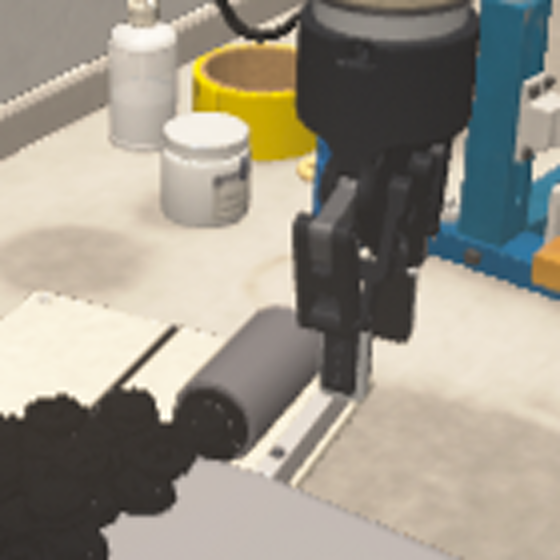

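The near fingertip at (339,393) in the crop is about 7.5 mm below the TCP, so I'll lower another 18 mm and push at about 48 mm/s.

```bash
python3 -m inch '[{"ax":0,"ay":0,"az":0,"x":0,"y":9,"z":-2,"hand":-0.2},{"ax":0,"ay":0,"az":0,"x":0,"y":9,"z":-4,"hand":-0.2},{"ax":0,"ay":0,"az":0,"x":0,"y":0,"z":-4,"hand":-0.2},{"ax":0,"ay":0,"az":0,"x":0,"y":0,"z":-4,"hand":-0.2},{"ax":0,"ay":0,"az":0,"x":0,"y":0,"z":-2,"hand":-0.2}]'
python3 -m inch '[{"ax":0,"ay":0,"az":0,"x":0,"y":0,"z":-4,"hand":-0.2},{"ax":0,"ay":0,"az":0,"x":0,"y":0,"z":-4,"hand":-0.2},{"ax":0,"ay":0,"az":0,"x":0,"y":0,"z":-4,"hand":-0.2},{"ax":0,"ay":0,"az":0,"x":0,"y":0,"z":-4,"hand":-0.2},{"ax":0,"ay":0,"az":0,"x":0,"y":0,"z":-4,"hand":-0.2}]'
```

```text
time: 3.53
eef_pos: [0.5056, -0.1822, 0.0448]
tcp_rot: [0.525, 0.475, -0.474, -0.524]
contact_force: [-0.7, -0.1, -0.1]
opening: 0.597
time: 3.95
eef_pos: [0.5249, -0.1839, 0.0444]
tcp_rot: [0.524, 0.474, -0.474, -0.524]
contact_force: [-0.3, -0.5, -0.0]
opening: 0.603
```

```bash
python3 -m inch '[{"ax":0,"ay":0,"az":0,"x":0,"y":0,"z":-4,"hand":-0.2},{"ax":0,"ay":0,"az":0,"x":0,"y":0,"z":-4,"hand":-0.2},{"ax":0,"ay":0,"az":0,"x":0,"y":0,"z":-4,"hand":-0.2},{"ax":0,"ay":0,"az":0,"x":0,"y":0,"z":-4,"hand":-0.2},{"ax":0,"ay":0,"az":0,"x":0,"y":0,"z":-4,"hand":-0.2}]'
python3 -m inch '[{"ax":0,"ay":0,"az":0,"x":0,"y":0,"z":-4,"hand":-0.2},{"ax":0,"ay":0,"az":0,"x":0,"y":0,"z":-4,"hand":-0.2},{"ax":0,"ay":0,"az":0,"x":0,"y":0,"z":-4,"hand":-0.2},{"ax":0,"ay":0,"az":0,"x":0,"y":0,"z":-2,"hand":-0.2},{"ax":0,"ay":0,"az":0,"x":0,"y":0,"z":0,"hand":-0.2}]'
python3 -m inch '[{"ax":0,"ay":0,"az":0,"x":0,"y":0,"z":0,"hand":-0.2},{"ax":0,"ay":0,"az":0,"x":0,"y":0,"z":0,"hand":-0.2}]'
python3 - <<'E'
from h import *
import pickle
c=snap("top","pics/b.png");pickle.dump(c,open("top1.pkl","wb"));cv2.imwrite("pics/top1.png",cv2.resize(c["img"][150:270,245:335,::-1],None,fx=5,fy=5,interpolation=cv2.INTER_CUBIC))
print(get_state()["eef_pos"])
E
```

```text
time: 4.37
eef_pos: [0.5447, -0.1859, 0.0443]
tcp_rot: [-0.524, -0.474, 0.474, 0.524]
contact_force: [0.2, -0.1, 1.2]
opening: 0.599
time: 4.78
eef_pos: [0.5587, -0.1873, 0.0444]
tcp_rot: [0.524, 0.475, -0.474, -0.524]
contact_force: [-0.6, 0.1, 0.1]
opening: 0.601
time: 4.95
eef_pos: [0.558, -0.1872, 0.0442]
tcp_rot: [-0.524, -0.474, 0.475, 0.524]
contact_force: [-0.3, -0.5, -0.0]
opening: 0.603
[ 0.55797568 -0.18713236  0.04423193]
```

View pics/top1.png

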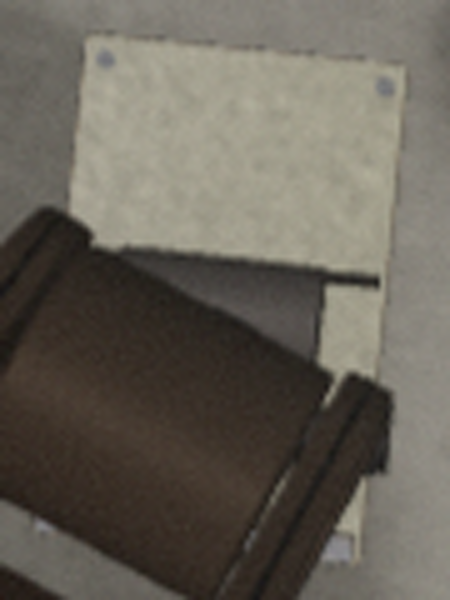

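The blank's far edge runs from about (125,248) to (325,270) in the crop, just at the near side of the line. The arm hides the rest of it.

Run:
```python
from h import *
import pickle
c=pickle.load(open("top1.pkl","rb"))
P=lambda X,Y,z: ray(c,245+(X+.5)/5-.5,150+(Y+.5)/5-.5,z)
a,b=P(125,248,.03),P(325,270,.03);d=a-b;print("ang",np.arctan2(d[0],d[1]))
n=np.array([.995,-.099,0]);m=(a+b)/2-.0223*n;print(m,(m-[.6154,-.1908,.03])@n)
m0=(P(112,381,.03)+P(309,405,.03))/2;print("check far offset",(m0-[.5443,-.1836,.03])@n)
```

```text
ang 0.1078586231207201
[ 0.59544508 -0.18981127  0.03      ] -0.019953033303106337
check far offset 0.021646518198339987
```

The blank is 20 mm short of the line and parallel to it within about 0.01 rad. It coasts 4–5 mm after a push. I'll finish slowly with about 22 mm more travel.

```bash
python3 -m inch '[{"ax":0,"ay":0,"az":0,"x":0,"y":0,"z":-2.4,"hand":-0.2},{"ax":0,"ay":0,"az":0,"x":0,"y":0,"z":-2.4,"hand":-0.2},{"ax":0,"ay":0,"az":0,"x":0,"y":0,"z":-2.4,"hand":-0.2},{"ax":0,"ay":0,"az":0,"x":0,"y":0,"z":-2.4,"hand":-0.2},{"ax":0,"ay":0,"az":0,"x":0,"y":0,"z":-2.4,"hand":-0.2}]'
python3 -m inch '[{"ax":0,"ay":0,"az":0,"x":0,"y":0,"z":-2.4,"hand":-0.2},{"ax":0,"ay":0,"az":0,"x":0,"y":0,"z":-2.4,"hand":-0.2},{"ax":0,"ay":0,"az":0,"x":0,"y":0,"z":-2.4,"hand":-0.2},{"ax":0,"ay":0,"az":0,"x":0,"y":0,"z":-2,"hand":-0.2},{"ax":0,"ay":0,"az":0,"x":0,"y":0,"z":0,"hand":-0.2}]'
python3 -m inch '[{"ax":0,"ay":0,"az":0,"x":0,"y":0,"z":6,"hand":-0.2},{"ax":0,"ay":0,"az":0,"x":0,"y":0,"z":20,"hand":-0.2},{"ax":0,"ay":0,"az":0,"x":0,"y":0,"z":30,"hand":-0.2},{"ax":0,"ay":0,"az":0,"x":0,"y":-20,"z":20,"hand":-0.2},{"ax":0,"ay":0,"az":0,"x":0,"y":-30,"z":0,"hand":-0.2}]'
python3 -m inch '[{"ax":0,"ay":0,"az":0,"x":0,"y":-40,"z":0,"hand":-0.2},{"ax":0,"ay":0,"az":0,"x":0,"y":-40,"z":0,"hand":-0.2},{"ax":0,"ay":0,"az":0,"x":0,"y":-20,"z":0,"hand":-0.2},{"ax":0,"ay":0,"az":0,"x":0,"y":0,"z":0,"hand":-0.2}]'
python3 - <<'E'
from h import *
import pickle
c=snap("top","pics/b.png");pickle.dump(c,open("top2.pkl","wb"));cv2.imwrite("pics/top2.png",cv2.resize(c["img"][150:270,245:335,::-1],None,fx=5,fy=5,interpolation=cv2.INTER_CUBIC))
print(get_state()["eef_pos"])
E
```

```text
time: 5.42
eef_pos: [0.5705, -0.1885, 0.0444]
tcp_rot: [0.524, 0.474, -0.474, -0.524]
contact_force: [0.1, 0.2, -0.2]
opening: 0.603
time: 5.83
eef_pos: [0.5798, -0.1894, 0.0444]
tcp_rot: [0.524, 0.475, -0.474, -0.524]
contact_force: [0.3, 0.4, 0.2]
opening: 0.595
time: 6.25
eef_pos: [0.4965, -0.1787, 0.0895]
tcp_rot: [-0.52, -0.473, 0.476, 0.529]
contact_force: [0.1, -0.8, 0.1]
opening: 0.602
time: 6.58
eef_pos: [0.5063, -0.1834, 0.2013]
tcp_rot: [0.528, 0.476, -0.473, -0.52]
contact_force: [0.6, -0.7, 0.1]
opening: 0.6
[ 0.50486294 -0.18263794  0.1979472 ]
```

View pics/top2.png

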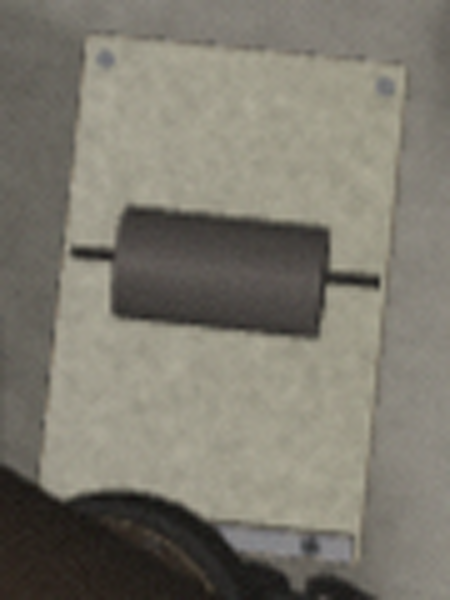

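The blank sits over the line. Its silhouette corners are at (125,206), (329,228), (319,337) and (112,315), and the line runs from (72,252) to (379,283). I'll measure the offset, checking against a second frame for motion.

Run:
```python
from h import *
import pickle
c=pickle.load(open("top2.pkl","rb"))
P=lambda X,Y,z: ray(c,245+(X+.5)/5-.5,150+(Y+.5)/5-.5,z)
f=[P(125,206,.03),P(329,228,.03)];n=[P(112,315,.03),P(319,337,.03)]
m=sum(f+n)/4;nn=np.array([.995,-.099,0]);t=np.array([.099,.995,0]);e=m-[.6154,-.1908,.03]
print(m,"off",e@nn,e@t)
for q in(f,n): d=q[0]-q[1];print(np.arctan2(d[0],d[1])-.0989)
c2=snap("top","pics/c.png");c0=pickle.load(open("top0.pkl","rb"))
print("motion px diff",np.abs(c2["img"][185:222,262:315].astype(int)-c["img"][185:222,262:315]).mean())
print(get_state()["time"])
for nme,(a,b,l,r) in dict(tape=(135,173,198,240),pots=(165,245,382,418)).items(): print(nme,np.abs(c2["img"][a:b,l:r].astype(int)-c0["img"][a:b,l:r]).mean())
```

```text
[ 0.61280628 -0.19059495  0.03      ] off -0.002601052349288388 -5.274862354579838e-05
0.006912108284699278
0.005142927080411655
motion px diff 2.056943736189019
6.6833
tape 7.02548036758563
pots 8.341898148148148
```

```bash
python3 -m inch '[{"ax":0,"ay":0,"az":0,"x":0,"y":0,"z":0,"hand":-0.2},{"ax":0,"ay":0,"az":0,"x":0,"y":0,"z":0,"hand":-0.2},{"ax":0,"ay":0,"az":0,"x":0,"y":0,"z":0,"hand":-0.2},{"ax":0,"ay":0,"az":0,"x":0,"y":0,"z":0,"hand":-0.2},{"ax":0,"ay":0,"az":0,"x":0,"y":0,"z":0,"hand":-0.2}]'
python3 - <<'E'
from h import *
import pickle
c=snap("top","pics/top3.png");g=lambda i,r:cv2.cvtColor(i,cv2.COLOR_RGB2GRAY)[r[0]:r[1],r[2]:r[3]].astype(np.float64)
for ref,n,r in[("top2.pkl","blank",(185,222,262,315)),("top0.pkl","tape",(130,178,194,244)),("top0.pkl","pot",(217,249,383,415)),("top0.pkl","jar",(167,203,381,417))]:
    a=g(pickle.load(open(ref,"rb"))["img"],r);b=g(c["img"],r);print(n,cv2.phaseCorrelate(a,b),a.mean(),b.mean())
E
```

```text
time: 7.1
eef_pos: [0.5033, -0.1816, 0.1933]
tcp_rot: [-0.524, -0.474, 0.475, 0.525]
contact_force: [-0.5, -1.1, 0.1]
opening: 0.599
blank ((0.006049090819686853, 0.06131014957773573), 0.981992187890688) 111.57470678225395 111.34115247322795
tape ((0.02291038870004769, 0.06051107729593852), 0.9655943298479001) 95.12958333333333 102.21958333333333
pot ((0.0010212689849709022, -0.05955211223016832), 0.9958120925567185) 98.232421875 105.53515625
jar ((0.014598301835636818, -0.04038453071510162), 0.978051379726262) 121.81481481481481 130.5547839506173
```

View pics/top3.png

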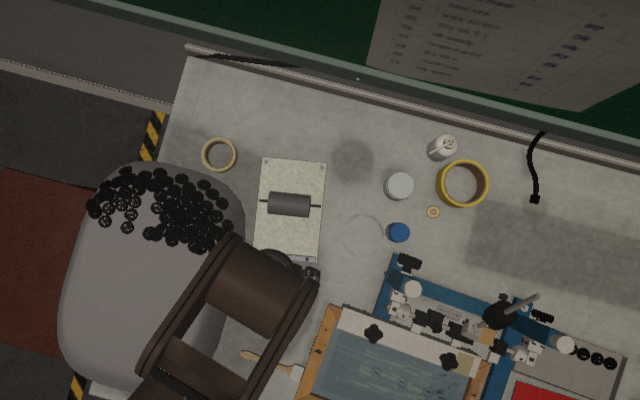

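The blank rests on the line at (289,204) and isn't moving. The tape, pot and jar haven't moved either. The gripper is clear, so I'm handing in.

```bash
python3 -c "
from plant import sign_off; print(sign_off())"
```

```text
the job is handed in; nothing more can be done
None
```

I rolled the blank onto the register line in two slow, level pushes and handed the job in at about 7.1 s. The fingertips were about 51 mm apart and about 7 mm above the blank's centre, with the grasp point at about z = 0.052 m. Then I backed off and raised the gripper clear.

| Last check (top camera) | Measured | Limit |
|---|---|---|
| Blank's axis from the line | 2.6 mm short | 8 mm |
| Shift along the line | about 0 mm | 30 mm |
| Angle to the line | about 0.006 rad | 0.13 rad |

- **At rest:** the blank moved less than 0.1 px between frames half a second apart.
- **Bystanders:** the pot, jar and tape each moved less than 0.1 px from the start. Those image patches came out about 7% brighter, which I took as a lighting change.
- **Rolling:** I did not measure the turn directly. The blank travelled about 69 mm, which is about 3.1 rad if it did not slip. It also coasted about 4–5 mm ahead of the fingers after the first push, as a rolling blank would.
- **Refused command:** the first two move calls were refused because some keys were missing from the rows. Nothing moved.

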